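# Seat the port cover and hold the selector at the third click

### The job

For a leak check on the fittings bench, first press the loose steel cover plate straight down on the port block until it lies level and fully home on its seat, and leave it there. Then grip the black selector knob on the other block, turn it clockwise (seen from above) from its home stop, counting the clicks, to the third click and not on to the fourth, and finish while still gripping it there: it springs back if let go. Do not shift the fittings, nuts and tees lying about.

Things in the scene. Friction and masses are not known exactly. Their poses are not given: they have to be found in the camera images.
- cover_plate: Loose flat steel plate, 90 (x) x 70 (y) x 8 mm, about 0.3 kg; origin at the centre of its underside, z up. It starts inside the port block's rim, 3 to 9 mm above the seat and usually tilted, on three hidden stiff pins set evenly about its centre. A push of some 8 to 15 N at the centre of its top slides the pins down and they stay down. Once home it rests on rigid metal.
- port_block: Fixed aluminium block 112 (x) x 92 (y) mm with an upstanding rim round the plate: inside 96 x 76 mm, 3 mm clearance each side; rim top 72 mm above the bench, 4 mm above the top of the seated plate. Origin under its centre, on the bench, z up. Two brass port fittings stick out 22 mm on its +x side.
- port_seat (a point): Centre of the seat in the port block, 60 mm above the bench, where the centre of the plate's underside lies when fully home; axes as the block's.
- selector (a joint): Knob angle in rad: 0 at the home stop (its start), growing clockwise seen from above, end 2.05. Clicks every 0.4, the third at 1.2. A spring always drives it home (0.10 N m at home, 0.15 at the third click); the clicks add up to 0.07 N m (heaviest 0.1 rad after a click) or take as much (lightest 0.1 rad before a click). No click holds it by itself.
- bar_grip (a point): On the knob's vertical turning axis, 96 mm above the bench, 22 mm up the grip bar (10 mm below its top): the height to grip. Its axes turn with the knob: x along the bar, y across it (the direction to pinch); -x is the pointer end.
- grip_bar: The knob's black upright grip bar: 46 mm long (x, from -21 to +25 mm), 14 mm thick (y), 32 mm tall; origin on the turning axis at its foot, 74 mm above the bench, axes turning with the knob. A white line on its top lies towards the pointer end (-x). Below its foot is the knob's round skirt, radius 24 mm, 8 mm tall.
- selector_block: Fixed aluminium block 112 (x) x 92 (y) x 60 mm that carries the knob at its centre, over a grey dial of 43 mm radius, 6 mm thick, with six white ticks: home on the block's -x side, where the pointer starts, and five clicks 0.4 rad apart clockwise. Origin under its centre, on the bench, z up. Brass fittings stick out on its +x side.
- adapter0: brass screw fitting, 32 mm hexagon and white cap, 48 mm tall, standing between the two blocks; bystander, origin under its centre
- adapter1: same as adapter0, standing between and beyond the blocks; bystander
- adapter2: larger brass fitting with grey cap, 39 mm hexagon, 48 mm tall, at the right; bystander
- nut0: steel hexagon nut, 39 mm across flats, 22 mm tall, lying flat between the blocks; bystander, origin under its centre
- nut1: same nut at the left; bystander
- tee0: metal pipe tee, 90 mm long, 32 mm tall, at the right; bystander, origin under the middle of its run
- tee1: same tee at the left; bystander
Mind the look-alikes: they are no part of the job. There is more than one size of the cover_plate; the one meant has the size given above.

How it is judged:
By the outcome, as a careful person would: the job done as asked, in the order asked, and still so for the second after the job is handed in, while the arm keeps its last pose, push and grip.
It also fails if it takes over 48 s, if anything falls off the work surface, if the arm or the gripper's body presses on something with over 40 N, if the wrist force passes 120 N, or if a joint passes its speed limit or range.

### The arm

A 6-joint arm with a two-finger parallel gripper is mounted at the origin on the work surface. World frame = base frame: x ahead of the robot, y to its left, z up, the work surface at z = 0. Lengths are in m, angles in rad, forces in N, time in s.
With the tool pointing down it reaches from about 0.4 to 0.825 m from the base axis. Payload 7 kg.
Tool frame: the origin (TCP) lies at the very end of the fingers, on their centre line; the grasp point (between the pads) lies 19 mm behind it; z points along the fingers, x is the direction in which the jaws open and shut, and the axes are right-handed (so a half turn about z gives the same grasp; the last joint's range is limited). The gripper opens to 88 mm and grips with 3 to 60 N. Pads are 19 mm wide; open, the fingers measure 130 mm over their backs; the gripper's body (78 mm by 193 mm) begins 47 mm behind the grasp point.
Start: joints at [0.288, 0.359, 0.012, 0, -1.224, -0.288], TCP at [0.675, -0, 0.227] pointing down, gripper open.
Joint ranges: [-3.07, 3.07], [-1.43, 2.12], [-1.02, 1.25], [-3.03, 1.67], [-3.05, -0], [-3.03, 3.03]. Speed limits (rad/s): [2.39, 2.39, 3.01, 3.14, 3.14, 3.14].

### API

Orientations are given as a rotation vector (axis times angle).
In Python, from plant import bot, eyes gives the robot as it stands. The module is installed in compiled form; this text tells all that it offers.
- The arm moves only by the shell command python3 -m handwheel 'ROWS' [OPENING] [FORCE]. ROWS is a JSON object of lists of equal length, an entry for each row: "travel": the shift along the tool's x, y, z each as a share of 0.5 m, from -1 to 1, a list of three; "twist": the turn about the tool's z as a share of 90 degrees, from -1 to 1. A call has 1 to 8 rows; each row is the pose to reach, as a shift and turn from the pose measured when the call began, along the tool's axes at that moment; what a row does not reach only later rows make up. A row lasts 1/12 s, in which the tool goes at most 41.7 mm and 7.16 degrees, less where a joint would pass 70% of its speed; a pose out of reach is approached as far as the arm can. A call with a number of a shift or a turn outside -1 to 1 is refused whole. A call with a gripper value outside its range is refused whole. OPENING is the opening, from -1 (shut) to 1 (fully open), set as the call begins (- or left out, the last holds). The fingers move at their own pace and stop on an object; FORCE is the grip in N (left out, the last holds). Time passes only in rows, so rows that repeat a pose let the fingers close. It gives the time, the measured TCP pose, the force and the opening at its end, in the units of the state.
- bot.state(): the state, without advancing time (a new reading comes with each control period).
- eyes.read_camera(name): name is "scene" or "side" or "wrist"; returns (picture, depth): 480x640x3 uint8, blue, green, red; 480x640 float32, m along the optical axis (not along the pixel's ray), 0 where there is no reading.
- eyes.get_calibration(name): a dict with "K" (3x3 intrinsics, pixels), "camera_from_world" (4x4, takes a point from world to camera coordinates). Camera axes: x right, y down, z forward; pixel columns grow to the right and rows downward; lengths in m; the calibration is good to about 2 mm. A picture is of the moment at which its call begins: read the wrist's pose just before it. get_calibration takes no time and is no camera call; for the wrist camera it gives the pose at the moment of the call.
- bot.sign_off(): hands the job in, once; it reports no verdict.
The state is a dict: "time": time; "joints": joint angles; "qvel": joint speeds; "joint_efforts": joint torques, N m; "eef_pos": TCP position; "tcp_rot": TCP orientation; "ft_force": force on the tool from outside, world axes, zero at the start; "ft_torque": the same for the moment, N m; "finger_gap": opening from 0.0 (shut) to 1.0 (fully open).
Only numpy, scipy, OpenCV 4.12 (cv2) and the standard library are available. Lean on these libraries where they do the work, as an engineer would, in place of code of your own. Each camera call takes 0.05 s, during which the arm holds its last target. There are 200 camera calls.

## Working session

There is one attempt and no reset: what is moved stays moved. The work goes in short steps, Python scripts to look and compute and a shell command to move; the robot and the scene stay as the last step left them, time stands still between calls to the robot, and variables do not carry over. Pictures are saved under pics/ and viewed, about 8 in all and at most 12, crops included, and the job is handed in when it is done.

```bash
mkdir -p pics
cat > h.py <<'E'
import numpy as np, cv2
from plant import bot, eyes
from scipy.spatial.transform import Rotation as R
def grab(n):
    c=eyes.get_calibration(n); im,d=eyes.read_camera(n)
    return im,d,np.array(c["K"]),np.array(c["camera_from_world"])
def cloud(d,K,T):
    v,u=np.mgrid[:480,:640]
    P=np.stack([(u-K[0,2])/K[0,0]*d,(v-K[1,2])/K[1,1]*d,d],-1)
    Ti=np.linalg.inv(T); W=P@Ti[:3,:3].T+Ti[:3,3]
    W[d<=0]=np.nan
    return W
E
python3 - <<'E'
from h import *
s=bot.state(); print(s['eef_pos'],s['tcp_rot'],R.from_rotvec(s['tcp_rot']).as_matrix().round(3),s['finger_gap'],s['time'],s['ft_force'])
for n in ['scene','wrist']:
    im,d,K,T=grab(n); cv2.imwrite(f'pics/{n}0.png',im); np.savez(f'{n}0.npz',im=im,d=d,K=K,T=T)
E
```

```text
[ 6.74496227e-01 -1.31292187e-05  2.25636309e-01] [-1.76902367e-04 -3.13994937e+00  1.86389834e-04] [[-1.     0.    -0.002]
 [ 0.     1.    -0.   ]
 [ 0.002 -0.    -1.   ]] 0.9978549893293119 0.0 [-0.13660461  0.29379666 -0.16734264]
```

View pics/scene0.png

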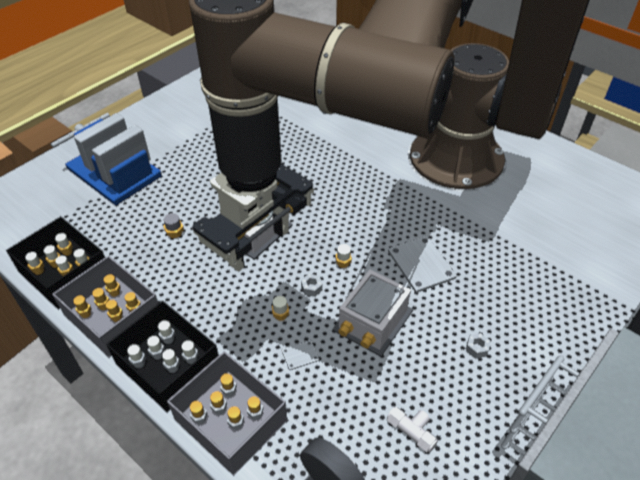

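View pics/wrist0.png

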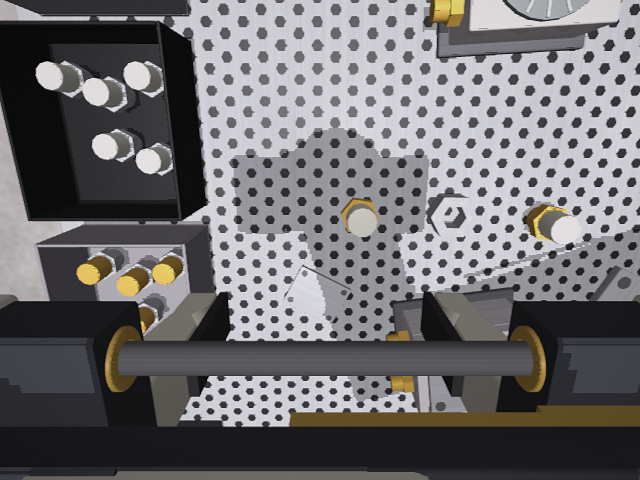

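Scene: the port block with its plate is at about (375,300). The look-alike plates lie on the bench at (423,265), larger, and at (300,355), smaller. The selector is hidden behind the gripper at about (255,215), and the wrist view shows its dial at the top right (540,10). Next I measure both blocks from depth.

Run:
```python
from h import *
def rect(p): 
    r=cv2.minAreaRect((p[:,:2]*1000).astype(np.float32)); return np.round(r[0],1),np.round(r[1],1),round(r[2],1)
z=np.load('scene0.npz'); W=cloud(z['d'],z['K'],z['T']); 
sub=np.zeros((480,640),bool); sub[255:360,320:425]=1
for lo,hi in [(.066,.076),(.069,.075),(.05,.09),(-.004,.004)]:
    m=sub&(W[...,2]>lo)&(W[...,2]<hi); p=W[m]; print(lo,hi,len(p),rect(p) if len(p) else '',p.mean(0).round(4))
print(W[285:315:6,360:395:7].round(4).reshape(-1,3))
im,d,K,T=grab('side'); cv2.imwrite('pics/side0.png',im); np.savez('side0.npz',im=im,d=d,K=K,T=T)
z=np.load('wrist0.npz'); W=cloud(z['d'],z['K'],z['T'])
m=(W[...,2]>.055)&(W[...,2]<.12); m[60:]=0; p=W[m]; print(len(p),p.min(0),p.max(0))
cv2.imwrite('pics/a.png',cv2.resize(np.load('scene0.npz')['im'][255:365,320:430],(550,550)))
a=cv2.resize(np.load('scene0.npz')['im'][255:365,320:430],(400,400),interpolation=2); b=cv2.resize(im,(533,400)); cv2.imwrite('pics/b.png',cv2.resize(np.hstack([a,b]),(800,343)))
```

```text
0.066 0.076 1690 (array([530.1, 146.5]), array([116.1,  93.9]), 7.8) [0.5355 0.1435 0.0729]
0.069 0.075 1321 (array([530.1, 146.5]), array([116.1,  93.9]), 7.8) [0.5347 0.1428 0.0728]
0.05 0.09 2803 (array([534.7, 147.3]), array([125.4,  94.1]), 7.7) [0.5377 0.1512 0.0721]
-0.004 0.004 5336 (array([497.1, 121.4]), array([263.7, 213.6]), 41.2) [0.5176 0.1202 0.001 ]
[[0.5253 0.1061 0.0743]
 [0.5147 0.115  0.0716]
 [0.5075 0.1262 0.074 ]
 [0.5005 0.1375 0.0768]
 [0.4904 0.1467 0.0749]
 [0.5356 0.1144 0.0726]
 [0.5257 0.1237 0.0709]
 [0.523  0.1377 0.0802]
 [0.5115 0.1459 0.076 ]
 [0.5054 0.1575 0.08  ]
 [0.5466 0.1233 0.0724]
 [0.5401 0.1347 0.0759]
 [0.5296 0.1434 0.073 ]
 [0.5232 0.1548 0.0765]
 [0.5144 0.1647 0.0764]
 [0.559  0.1331 0.0748]
 [0.5506 0.1431 0.0752]
 [0.5444 0.1545 0.0789]
 [0.5337 0.1629 0.0756]
 [0.5273 0.1741 0.0791]
 [0.5703 0.1421 0.0756]
 [0.5625 0.1523 0.0768]
 [0.5535 0.1618 0.076 ]
 [0.5432 0.1705 0.0733]
 [0.5394 0.183  0.0807]]
6407 [ 0.45286409 -0.17134796  0.05500415] [ 0.92307097 -0.12905942  0.07298697]
```

View pics/b.png

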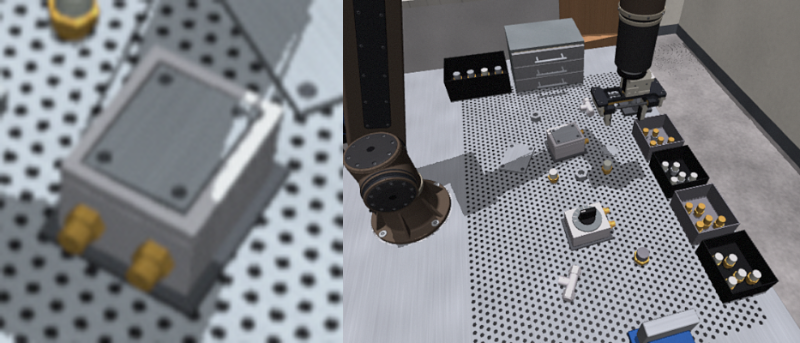

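Composite: left crop, the plate inside the rim, with a hole at each corner and the plate centre at about (165,145). It fills the rim, so it is the 90×70 one; the bench plates are the look-alikes. On the right, the knob block is in the side view at (587,220). The port block measures centre (0.530, 0.1465), 116×94 mm, yaw about 8°, which fits the given size. I'll close the gripper and go above it.

```bash
python3 -m handwheel '{"travel":[[0.29,0.293,0.05],[0.29,0.293,0.05],[0.29,0.293,0.05],[0.29,0.293,0.1],[0.29,0.293,0.15],[0.29,0.293,0.2],[0.29,0.293,0.24],[0.29,0.293,0.24]],"twist":[0,0,0,0,0,0,0,0]}' -1 30
python3 - <<'E'
from h import *
s=bot.state(); print(s['eef_pos'],s['ft_force'],s['ft_torque'],s['finger_gap'],s['time'])
z=np.load('side0.npz'); W=cloud(z['d'],z['K'],z['T'])
# selector in side pic: composite scale
sub=np.zeros((480,640),bool); sub[230:360,300:460]=1
def rect(p): 
    r=cv2.minAreaRect((p[:,:2]*1000).astype(np.float32)); return np.round(r[0],1),np.round(r[1],1),round(r[2],1)
for lo,hi in [(.055,.0625),(.063,.070),(.1,.112),(.085,.112)]:
    m=sub&(W[...,2]>lo)&(W[...,2]<hi)&(W[...,1]<-.03); p=W[m]
    if len(p)>5: print(lo,hi,len(p),rect(p),p.mean(0).round(4),p.min(0).round(3),p.max(0).round(3))
im,d,K,T=grab('scene'); np.savez('scene1.npz',im=im,d=d,K=K,T=T)
im2,d,K,T=grab('side')
cv2.imwrite('pics/c.png',np.hstack([cv2.resize(im[140:380,150:450],(450,360)),cv2.resize(im2[140:360,250:480],(345,360))]))
E
```

```text
time: 0.82
eef_pos: [0.5259, 0.1458, 0.1017]
tcp_rot: [0.002, -3.133, 0.006]
ft_force: [-1.0, -0.1, -0.1]
finger_gap: 0.456
[0.5258908  0.14576494 0.10173653] [-1.04825618 -0.08406715 -0.14891072] [-0.13671254  0.04365358 -0.0082607 ] 0.4555371550412552 0.8167
0.055 0.0625 952 (array([ 631.7, -166.2]), array([375.9, 112.8]), 16.4) [ 0.5294 -0.2024  0.0598] [ 0.454 -0.25   0.055] [ 0.798 -0.059  0.062]
0.063 0.07 807 (array([ 637.6, -165.9]), array([365.4, 106.9]), 16.7) [ 0.5326 -0.2003  0.0662] [ 0.459 -0.246  0.063] [ 0.799 -0.063  0.07 ]
0.1 0.112 156 (array([ 514. , -201.8]), array([45.1, 14.4]), 1.1) [ 0.5138 -0.2028  0.1054] [ 0.491 -0.209  0.1  ] [ 0.536 -0.194  0.11 ]
0.085 0.112 247 (array([ 511.5, -202. ]), array([50. , 15.1]), 2.7) [ 0.513  -0.2044  0.1006] [ 0.487 -0.21   0.085] [ 0.536 -0.194  0.11 ]
```

View pics/c.png

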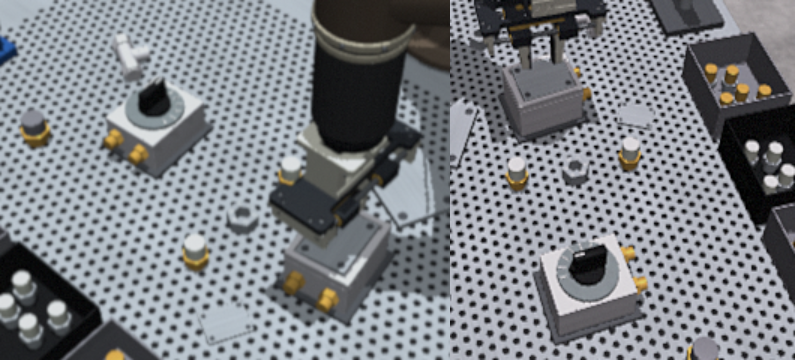

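The gripper is above the plate and the selector is now in clear view (bar at about (0.514, -0.202)). Now descend in small steps.

```bash
python3 -m handwheel '{"travel":[[-0.008,0.002,0.01],[-0.008,0.002,0.02],[-0.008,0.002,0.025],[-0.008,0.002,0.03],[-0.008,0.002,0.034],[-0.008,0.002,0.036],[-0.008,0.002,0.038],[-0.008,0.002,0.038]],"twist":[0,0,0,0,0,0,0,0]}' -1 30
python3 -c "
from h import *
s=bot.state();print(s['eef_pos'],s['tcp_rot'],s['ft_force'],s['ft_torque'])"
```

```text
time: 1.58
eef_pos: [0.5336, 0.1473, 0.0871]
tcp_rot: [0.001, -3.139, 0.002]
ft_force: [0.3, -0.7, 0.4]
finger_gap: 0.004
[0.53356176 0.1472933  0.08706585] [ 9.14306192e-04 -3.13942947e+00  2.20561003e-03] [ 0.28841547 -0.72357605  0.35689172] [-0.02868308 -0.02656466  0.03031876]
```

```bash
python3 -m handwheel '{"travel":[[0.006,-0.001,0.004],[0.006,-0.001,0.008],[0.006,-0.001,0.012],[0.006,-0.001,0.014],[0.006,-0.001,0.016],[0.006,-0.001,0.018],[0.006,-0.001,0.02],[0.006,-0.001,0.02]],"twist":[0,0,0,0,0,0,0,0]}'
python3 -c "
from h import *
s=bot.state();print(s['eef_pos'],s['tcp_rot'],s['ft_force'],s['ft_torque'])"
```

```text
time: 2.25
eef_pos: [0.5305, 0.1468, 0.0769]
tcp_rot: [0.001, -3.139, 0.002]
ft_force: [-0.5, 0.4, -0.6]
finger_gap: 0.006
[0.53049936 0.14676566 0.07686417] [ 8.55840560e-04 -3.13924784e+00  2.31858641e-03] [-0.5187707   0.43265275 -0.55811711] [ 0.03094705 -0.03905496  0.02185811]
```

```bash
python3 -m handwheel '{"travel":[[0,0,0.002],[0,0,0.004],[0,0,0.006],[0,0,0.008],[0,0,0.009],[0,0,0.01],[0,0,0.01],[0,0,0.01]],"twist":[0,0,0,0,0,0,0,0]}'
```

```text
time: 2.92
eef_pos: [0.5307, 0.1474, 0.0723]
tcp_rot: [0.001, -3.14, 0.001]
ft_force: [-2.5, 2.3, 5.0]
finger_gap: 0.006
```

```bash
python3 -m handwheel '{"travel":[[0.001,-0.001,0.002],[0.001,-0.001,0.003],[0.001,-0.001,0.004],[0.001,-0.001,0.005],[0.001,-0.001,0.006],[0.001,-0.001,0.007],[0.001,-0.001,0.007],[0.001,-0.001,0.007]],"twist":[0,0,0,0,0,0,0,0]}'
```

```text
time: 3.58
eef_pos: [0.5307, 0.1475, 0.0695]
tcp_rot: [0.002, -3.141, -0.001]
ft_force: [-2.2, 2.3, 5.5]
finger_gap: 0.002
```

```bash
python3 -m handwheel '{"travel":[[0,0,0.001],[0,0,0.002],[0,0,0.003],[0,0,0.003]],"twist":[0,0,0,0]}'
```

```text
time: 3.92
eef_pos: [0.5306, 0.1475, 0.0685]
tcp_rot: [0.002, -3.141, -0.001]
ft_force: [-2.6, 0.5, 5.5]
finger_gap: 0.006
```

```bash
python3 -m handwheel '{"travel":[[0,0,0.001],[0,0,0.002],[0,0,0.003],[0,0,0.003]],"twist":[0,0,0,0]}'
```

```text
time: 4.25
eef_pos: [0.5306, 0.1475, 0.0683]
tcp_rot: [-0.003, 3.141, 0.001]
ft_force: [-4.2, 0.4, 14.3]
finger_gap: 0.003
```

```bash
python3 -m handwheel '{"travel":[[0,0,0.001],[0,0,0.002],[0,0,0.003],[0,0,0.003]],"twist":[0,0,0,0]}'
```

```text
time: 4.58
eef_pos: [0.5307, 0.1476, 0.0682]
tcp_rot: [-0.004, 3.141, 0.001]
ft_force: [-5.8, -0.5, 17.1]
finger_gap: 0.004
```

```bash
python3 -m handwheel '{"travel":[[0,0,0.002],[0,0,0.004],[0,0,0.005],[0,0,0.006],[0,0,0.006],[0,0,0.006]],"twist":[0,0,0,0,0,0]}'
```

```text
time: 5.08
eef_pos: [0.5308, 0.1476, 0.0681]
tcp_rot: [-0.006, 3.139, 0.001]
ft_force: [-13.0, 0.4, 31.0]
finger_gap: 0.01
```

The plate stopped at 68.1 mm under 31 N, which matches the home height (68 mm). I'll lift straight up and check that it is level.

```bash
python3 -m handwheel '{"travel":[[0,0,-0.03],[0,0,-0.1],[0,0,-0.18],[0,-0.05,-0.26],[0,-0.13,-0.3],[0,-0.21,-0.3],[0,-0.29,-0.3],[0,-0.3,-0.3]],"twist":[0,0,0,-0.07,-0.15,-0.23,-0.31,-0.39]}'
python3 - <<'E'
from h import *
def rect(p): 
    r=cv2.minAreaRect((p[:,:2]*1000).astype(np.float32)); return np.round(r[0],1),np.round(r[1],1),round(r[2],1)
def plane(p):
    c=p.mean(0); A=np.c_[p[:,:2]-c[:2],np.ones(len(p))]; 
    k=np.ones(len(p),bool)
    for _ in range(5):
        s=np.linalg.lstsq(A[k],p[k,2],rcond=None)[0]; r=abs(p[:,2]-A@s); k=r<.004
    return s.round(4),k.sum(),r[k].std().round(4)
n=0
for n in ['scene','side','wrist']:
    im,d,K,T=grab(n); W=cloud(d,K,T); np.savez(n+'2.npz',im=im,d=d,K=K,T=T)
    a=np.radians(7.8); D=W[...,:2]-[.530,.1465]; u=D@[np.cos(a),np.sin(a)]; v=D@[-np.sin(a),np.cos(a)]
    m=(abs(u)<.036)&(abs(v)<.026)&(abs(W[...,2]-.07)<.02)
    r=((abs(u)>.0495)&(abs(u)<.0545)&(abs(v)<.044)|(abs(v)>.0395)&(abs(v)<.0445)&(abs(u)<.054))&(abs(W[...,2]-.07)<.01)
    for q in (m,r):
        if q.sum()>50: print(n,q.sum(),'tilt,z',plane(W[q]))
    if n=='scene': A=cv2.resize(im[255:355,325:425],(400,400),interpolation=2)
    if n=='side': 
        h=(T@[.53,.1465,.07,1]); p=K@h[:3]; x,y=(p[:2]/p[2]).astype(int); print(x,y); B=cv2.resize(im[y-40:y+40,x-40:x+40],(400,400),interpolation=2)
cv2.imwrite('pics/d.png',np.hstack([A,B]))
E
```

```text
time: 5.75
eef_pos: [0.5306, -0.0054, 0.2188]
tcp_rot: [-0.92, 3.0, -0.0]
ft_force: [0.1, 0.5, 0.0]
finger_gap: 0.005
scene 847 tilt,z (array([ 0.0056, -0.0061,  0.0693]), np.int64(828), np.float64(0.001))
scene 430 tilt,z (array([ 0.0029, -0.0052,  0.0732]), np.int64(400), np.float64(0.0009))
side 215 tilt,z (array([-0.0052,  0.0132,  0.068 ]), np.int64(215), np.float64(0.0008))
side 131 tilt,z (array([ 0.0018, -0.0113,  0.0719]), np.int64(128), np.float64(0.0008))
310 187
```

View pics/d.png

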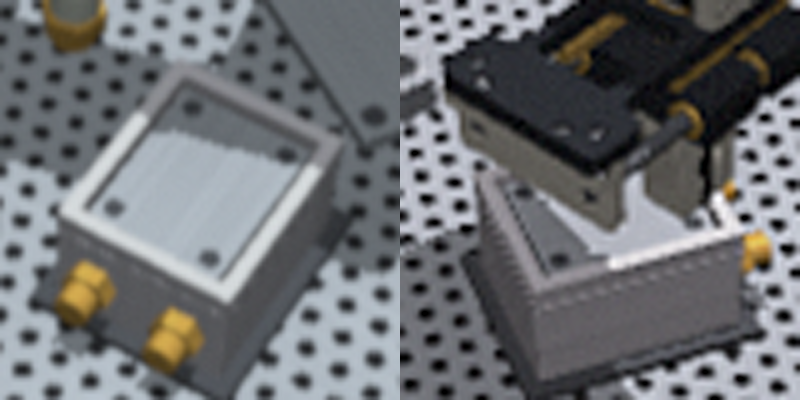

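Plate: in both views it sits evenly inside the rim, 3.9 mm below its top (4 mm expected) and parallel to it within about 0.3° in the scene view. It is home. Next, fit the selector block and bar, and compute the move.

```bash
cat > sel.py <<'E'
from h import *
def rect(p): 
    r=cv2.minAreaRect((p[:,:2]*1000).astype(np.float32)); return np.round(r[0],1),np.round(r[1],1),round(r[2],1)
def run(f):
    z=np.load(f); W=cloud(z['d'],z['K'],z['T']); q=(abs(W[...,0]-.514)<.09)&(abs(W[...,1]+.202)<.08)
    for lo,hi in [(.055,.064),(.064,.0705),(.1,.112)]:
        m=(q&(W[...,2]>lo)&(W[...,2]<hi)).astype(np.uint8)
        n,l,st,_=cv2.connectedComponentsWithStats(m)
        if n<2: continue
        m=l==1+st[1:,4].argmax(); print(f,lo,m.sum(),rect(W[m]),W[m].mean(0).round(4))
def move(t,deg):  # target pos, tool-x heading wanted (deg, mod 180)
    s=bot.state(); M=R.from_rotvec(s['tcp_rot']).as_matrix()
    h=np.degrees(np.arctan2(M[1,0],M[0,0])); tw=-(deg-h); tw=(tw+90)%180-90
    print('pose',s['eef_pos'].round(4) if hasattr(s['eef_pos'],'round') else s['eef_pos'],'head',round(h,1),'j',np.round(s['joints'],2),'F',np.round(s['ft_force'],1),'Tq',np.round(s['ft_torque'],2))
    print('travel',(M.T@(np.array(t)-s['eef_pos'])/.5).round(4),'twist',round(tw/90,3))
E
python3 - <<'E'
from sel import *
for f in ['scene2.npz','side2.npz','side0.npz','wrist2.npz']: run(f)
move([.512,-.202,.21],90)
E
```

```text
scene2.npz 0.055 641 (array([ 512.7, -199.4]), array([116.6,  95.7]), 3.5) [ 0.5284 -0.1853  0.0606]
scene2.npz 0.064 491 (array([ 513.6, -199.2]), array([86.2, 84.9]), 66.7) [ 0.5203 -0.1917  0.0674]
scene2.npz 0.1 138 (array([ 516.7, -198.2]), array([50.3, 15.8]), 5.0) [ 0.5168 -0.1969  0.1059]
side2.npz 0.055 970 (array([ 512.9, -201.5]), array([112.3,  93.3]), 3.2) [ 0.5092 -0.2106  0.0601]
side2.npz 0.064 672 (array([ 512.3, -202. ]), array([83.8, 85. ]), 48.3) [ 0.5092 -0.2075  0.0664]
side2.npz 0.1 163 (array([ 514.4, -202.1]), array([45.8, 15.9]), 3.3) [ 0.5137 -0.2029  0.1051]
side0.npz 0.055 959 (array([ 512.5, -201.5]), array([112.3,  93.3]), 3.7) [ 0.5093 -0.2103  0.0601]
side0.npz 0.064 679 (array([ 512.9, -201.6]), array([85.3, 84.5]), 43.5) [ 0.5092 -0.2079  0.0664]
side0.npz 0.1 156 (array([ 514. , -201.8]), array([45.1, 14.4]), 1.1) [ 0.5138 -0.2028  0.1054]
wrist2.npz 0.055 5971 (array([ 511.6, -198.7]), array([112.3,  92.2]), 3.2) [ 0.5006 -0.1834  0.0603]
wrist2.npz 0.064 4855 (array([ 504.6, -188.2]), array([86.2, 59.2]), 33.9) [ 0.508  -0.1826  0.0665]
wrist2.npz 0.1 1470 (array([ 512.8, -198.2]), array([44.3, 14.5]), 4.3) [ 0.5092 -0.1968  0.1055]
pose [ 0.5308 -0.0038  0.218 ] head -146.3 j [ 0.36  0.13 -0.32  0.   -1.12  0.22] F [ 0.7  1.4 -0.2] Tq [-0.04 -0.   -0.03]
travel [ 0.2512 -0.3091  0.0156] twist -0.626
```

Four fits agree: selector axis at about (0.512, -0.2005), yaw about 3.4°, block 112×93 mm. Moving above it with the tool x across the bar.

```bash
python3 -m handwheel '{"travel":[[0.05,-0.06,0],[0.1,-0.12,0],[0.15,-0.18,0],[0.2,-0.24,0],[0.25,-0.306,0],[0.25,-0.306,0.04],[0.25,-0.306,0.08],[0.25,-0.306,0.08]],"twist":[-0.08,-0.16,-0.24,-0.32,-0.4,-0.48,-0.56,-0.64]}' 0 30
python3 - <<'E'
from sel import *
im,d,K,T=grab('wrist'); cv2.imwrite('pics/w3.png',im); np.savez('wrist3.npz',im=im,d=d,K=K,T=T)
run('wrist3.npz'); move([.5122,-.2005,.125],93.4); print(bot.state()['finger_gap'])
E
```

```text
time: 6.57
eef_pos: [0.5096, -0.2001, 0.1735]
tcp_rot: [2.17, -2.27, -0.006]
ft_force: [0.2, -0.0, -1.5]
finger_gap: 0.493
wrist3.npz 0.055 7326 (array([ 512.3, -199.3]), array([111.8,  92.2]), 3.2) [ 0.5232 -0.1994  0.0604]
wrist3.npz 0.064 6746 (array([ 512.3, -199.3]), array([84.8, 85.2]), 83.5) [ 0.5169 -0.1995  0.0665]
wrist3.npz 0.1 1549 (array([ 514.5, -199.2]), array([45.8, 14. ]), 3.2) [ 0.5159 -0.1992  0.106 ]
pose [ 0.5105 -0.2     0.1752] head -92.0 j [-0.02  0.19 -0.34 -0.   -1.04  1.55] F [-0.8 -0.3  0.4] Tq [-0.15  0.06 -0.01]
travel [ 0.0011 -0.0038  0.1003] twist -0.06
0.49421701740645463
```

View pics/w3.png

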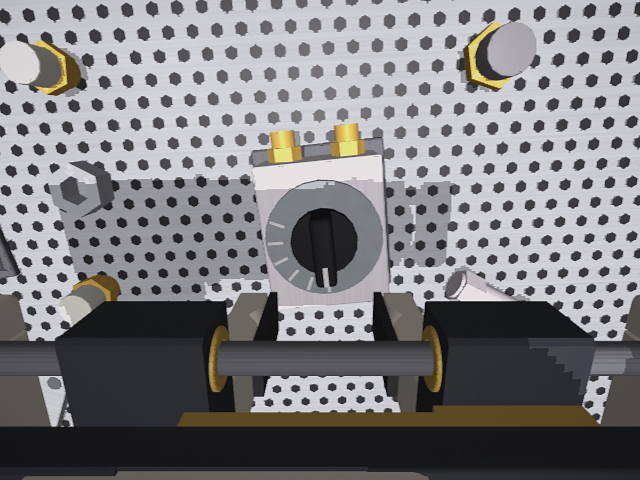

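The wrist view shows the knob at (322,240) with its white pointer line at (325,278), on the home tick, and the fingers straddling its axis. The close fit gives axis (0.5123, -0.1998). Descend.

```bash
python3 -m handwheel '{"travel":[[0.001,-0.0036,0.02],[0.001,-0.0036,0.05],[0.001,-0.0036,0.08],[0.001,-0.0036,0.1],[0.001,-0.0036,0.11],[0.001,-0.0036,0.11]],"twist":[-0.06,-0.06,-0.06,-0.06,-0.06,-0.06]}' 0 30
python3 -c "
from sel import *
move([.5123,-.1998,.0785],93.3)"
```

```text
time: 7.12
eef_pos: [0.5119, -0.1999, 0.1193]
tcp_rot: [2.284, -2.154, -0.006]
ft_force: [-0.1, 0.2, 0.3]
finger_gap: 0.502
pose [ 0.5119 -0.1999  0.1193] head -86.6 j [-0.02  0.25 -0.41 -0.   -0.92  1.65] F [-0.1  0.2  0.3] Tq [-0.1   0.01 -0.06]
travel [ 0.     -0.0011  0.0815] twist 0.001
```

```bash
python3 -m handwheel '{"travel":[[0,-0.001,0.02],[0,-0.001,0.04],[0,-0.001,0.06],[0,-0.001,0.07],[0,-0.001,0.078],[0,-0.001,0.081],[0,-0.001,0.081],[0,-0.001,0.081]],"twist":[0,0,0,0,0,0,0,0]}' 0 30
python3 -c "
from sel import *
move([.5123,-.1998,.0775],93.3)"
```

```text
time: 7.78
eef_pos: [0.5124, -0.1999, 0.0789]
tcp_rot: [2.284, -2.154, -0.006]
ft_force: [-0.0, -0.4, 0.0]
finger_gap: 0.497
pose [ 0.5124 -0.1999  0.0789] head -86.6 j [-0.02  0.3  -0.45 -0.   -0.82  1.65] F [-0.  -0.4  0. ] Tq [-0.15  0.02 -0.02]
travel [-0.0002  0.0003  0.0028] twist 0.001
```

Close with 45 N.

```bash
python3 -m handwheel '{"travel":[[0,0,0.002],[0,0,0.002],[0,0,0.002],[0,0,0.002],[0,0,0.002],[0,0,0.002],[0,0,0.002],[0,0,0.002]],"twist":[0,0,0,0,0,0,0,0]}' -1 45
python3 -c "
from sel import *
move([.5123,-.1998,.0775],93.3)"
```

```text
time: 8.45
eef_pos: [0.5125, -0.1992, 0.0781]
tcp_rot: [2.285, -2.155, -0.006]
ft_force: [-1.6, 6.2, 2.4]
finger_gap: 0.159
pose [ 0.5125 -0.1992  0.0781] head -86.7 j [-0.02  0.3  -0.45 -0.   -0.82  1.65] F [-1.6  6.2  2.4] Tq [ 1.8   0.34 -0.06]
travel [0.0011 0.0004 0.0012] twist 0.001
```

Gripped: opening 14 mm, the bar's thickness. Turn clockwise in stages and check the angle.

```bash
python3 -m handwheel '{"travel":[[0,0,0],[0,0,0],[0,0,0],[0,0,0],[0,0,0],[0,0,0]],"twist":[0.05,0.1,0.15,0.2,0.25,0.25]}'
python3 -c "
from sel import *
move([.5125,-.1992,.0775],93.3-68.75)"
```

```text
time: 8.95
eef_pos: [0.5124, -0.1994, 0.0781]
tcp_rot: [1.816, -2.562, -0.006]
ft_force: [-0.7, -0.3, 0.0]
finger_gap: 0.157
pose [ 0.5124 -0.1994  0.0781] head -109.3 j [-0.02  0.3  -0.45 -0.   -0.82  1.25] F [-0.7 -0.3  0. ] Tq [-0.19  0.11  0.11]
travel [-0.0003 -0.      0.0012] twist 0.512
```

```bash
python3 -m handwheel '{"travel":[[0,0,0],[0,0,0],[0,0,0],[0,0,0],[0,0,0],[0,0,0]],"twist":[0.05,0.1,0.15,0.2,0.25,0.25]}'
python3 -c "
from sel import *
move([.5125,-.1992,.0775],93.3-68.75)"
```

```text
time: 9.45
eef_pos: [0.5123, -0.1995, 0.0781]
tcp_rot: [1.279, -2.866, -0.005]
ft_force: [-0.9, -0.9, -0.4]
finger_gap: 0.156
pose [ 0.5123 -0.1995  0.0781] head -131.9 j [-0.02  0.3  -0.45 -0.   -0.82  0.86] F [-0.9 -0.9 -0.4] Tq [-0.46  0.17  0.12]
travel [-0.0007  0.0001  0.0012] twist 0.262
```

```bash
python3 -m handwheel '{"travel":[[0,0,0],[0,0,0],[0,0,0],[0,0,0],[0,0,0],[0,0,0]],"twist":[0.05,0.1,0.15,0.2,0.22,0.22]}'
python3 -c "
from sel import *
move([.5125,-.1992,.0775],93.3-68.75)
for n in ['wrist','side','scene']:
    im,d,K,T=grab(n); np.savez(n+'4.npz',im=im,d=d,K=K,T=T); p=K@(T@[.512,-.2,.09,1])[:3]; x,y=(p[:2]/p[2]).astype(int); print(n,x,y)
    x=min(max(x,50),590);y=min(max(y,50),430);c=im[y-50:y+50,x-50:x+50] if n!='wrist' else cv2.resize(im,(533,400))
    cv2.imwrite(f'pics/e_{n}.png',c)
a=[cv2.resize(cv2.imread(f'pics/e_{n}.png'),(400,400),interpolation=2) for n in ['side','scene']]
cv2.imwrite('pics/e.png',np.hstack(a))
"
```

```text
time: 9.95
eef_pos: [0.5122, -0.1996, 0.0781]
tcp_rot: [0.772, -3.042, -0.004]
ft_force: [-0.1, -1.8, 0.9]
finger_gap: 0.156
pose [ 0.5122 -0.1996  0.0781] head -151.5 j [-0.02  0.3  -0.45 -0.   -0.82  0.51] F [-0.1 -1.8  0.9] Tq [-0.36  0.17  0.16]
travel [-0.0009  0.0005  0.0013] twist 0.044
wrist 326 322
side 341 298
scene 251 202
```

View pics/e.png

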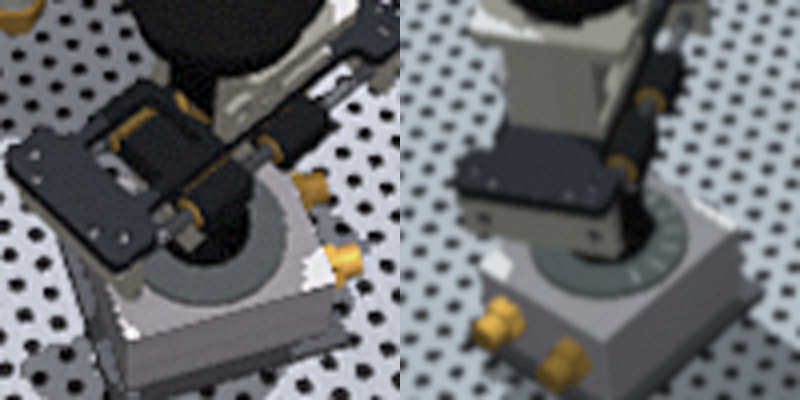

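View pics/e_wrist.png

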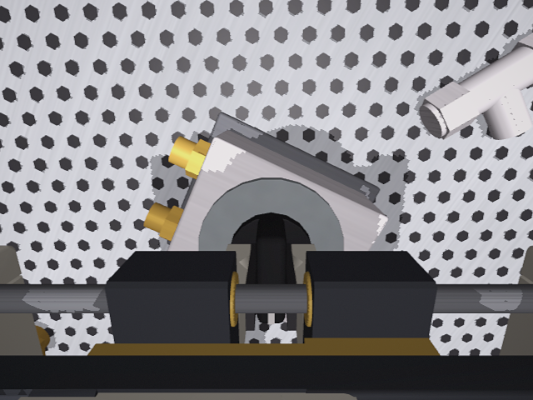

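The bar stands squarely between the pads (wrist view, vertical at x≈270), so it turns with the gripper. It is now at 64.9°; the last bit goes to 68.75°.

```bash
python3 -m handwheel '{"travel":[[0,0,0],[0,0,0],[0,0,0],[0,0,0],[0,0,0],[0,0,0]],"twist":[0.02,0.04,0.05,0.05,0.05,0.05]}'
python3 -c "
from sel import *
move([.5125,-.1992,.0775],93.3-68.75)
im,d,K,T=grab('wrist'); W=cloud(d,K,T); np.savez('wrist5.npz',im=im,d=d,K=K,T=T)
q=(np.hypot(W[...,0]-.5123,W[...,1]+.1994)<.03)
for lo,hi in [(.1,.1085),(.102,.1075),(.076,.1)]:
    m=(q&(W[...,2]>lo)&(W[...,2]<hi)).astype(np.uint8); print(lo,m.sum(),rect(W[m>0]) if m.sum()>5 else '')
cv2.imwrite('pics/f.png',cv2.resize(im[220:400,220:440],(733,600),interpolation=2))
p=W[q&(W[...,2]>.1)&(W[...,2]<.1085)]; 
"
```

```text
time: 10.6
eef_pos: [0.5122, -0.1996, 0.0781]
tcp_rot: [0.655, -3.069, -0.004]
ft_force: [-1.5, -1.5, -1.0]
finger_gap: 0.151
pose [ 0.5122 -0.1996  0.0781] head -155.9 j [-0.02  0.3  -0.45 -0.   -0.82  0.44] F [-1.5 -1.5 -1. ] Tq [-0.37  0.31  0.16]
travel [-0.0009  0.0005  0.0012] twist -0.005
0.1 2961 (array([ 515.8, -201.4]), array([31.1, 45.8]), 6.0)
0.102 2619 (array([ 515.8, -201.2]), array([30.7, 45.7]), 6.7)
0.076 1839 (array([ 518. , -212.6]), array([45.2, 21.8]), 24.7)
```

View pics/f.png

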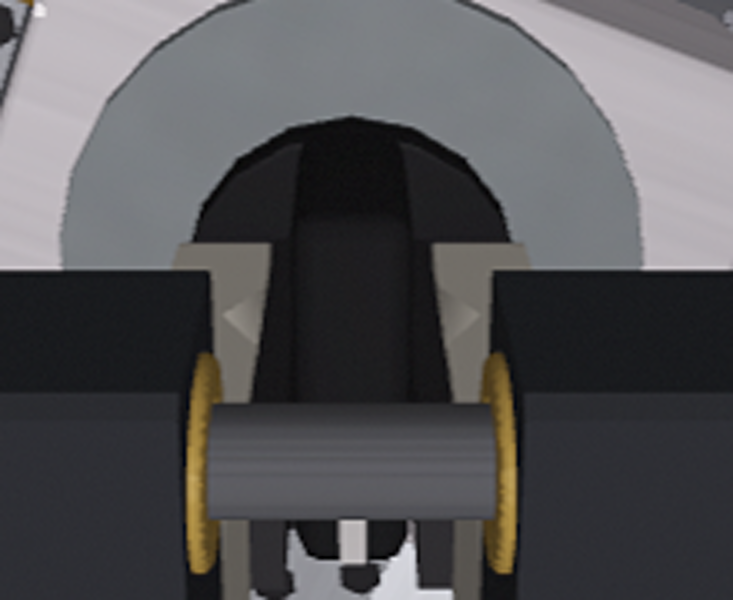

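The bar and its white line (353,540) line up with the pads. The tool heading gives 69.2° since gripping, or 1.208 rad. As a last check I fit the bar's own angle from depth, then check the plate and time.

```bash
python3 -c "
from sel import *
z=np.load('wrist5.npz'); W=cloud(z['d'],z['K'],z['T']); s=bot.state(); M=R.from_rotvec(s['tcp_rot']).as_matrix()
L=(W-np.array(s['eef_pos']))@M; L=L*1000; h=W[...,2]
m=(abs(L[...,0])<12)&(abs(L[...,1])<30)&(h>.1)&(h<.112)
for y in range(-28,28,3):
    k=m&(abs(L[...,1]-y)<1.5); 
    if k.sum()>4: print(y,k.sum(),np.percentile(L[...,0][k],[2,98]).round(1),h[k].mean().round(4))
# end face of bar: vertical points
f=(abs(L[...,0])<6)&(h>.080)&(h<.1)&(abs(abs(L[...,1])-23)<6); p=L[f]; print(len(p), np.polyfit(p[:,0],p[:,1],1) if len(p)>20 else '')
"
```

```text
-25 231 [-5.4  5.6] 0.1035
-22 320 [-6.5  6.7] 0.1057
-19 270 [-6.5  6.9] 0.1062
-16 264 [-6.6  6.7] 0.1063
-13 261 [-6.7  6.8] 0.1064
-10 569 [-10.4  10.6] 0.1065
-7 274 [-6.8  7. ] 0.1064
-4 253 [-6.8  6.9] 0.1064
-1 100 [-6.8  7. ] 0.1058
14 77 [-5.5  5.9] 0.1069
17 208 [-6.2  6.7] 0.1065
20 94 [-5.8  6.3] 0.1061
505 [-5.64767642e-03 -2.42999953e+01]
```

```bash
python3 -m handwheel '{"travel":[[0,0,0],[0,0,0],[0,0,0],[0,0,0]],"twist":[0.005,0.005,0.005,0.005]}'
python3 -c "
from sel import *
move([.5125,-.1992,.0775],93.3-68.75)
im,d,K,T=grab('scene'); W=cloud(d,K,T); a=np.radians(7.8); D=W[...,:2]-[.530,.1465]; u=D@[np.cos(a),np.sin(a)]; v=D@[-np.sin(a),np.cos(a)]
ok=abs(W[...,2]-.07)<.02; print([np.median(W[...,2][ok&(abs(u-x)<.012)&(abs(v-y)<.01)]).round(4) for x in(-.025,.025) for y in (-.018,.018)])
bot.sign_off(); print(bot.state()['time'])"
```

```text
time: 10.98
eef_pos: [0.5122, -0.1996, 0.0781]
tcp_rot: [0.643, -3.071, -0.004]
ft_force: [-0.8, -1.2, -0.2]
finger_gap: 0.159
pose [ 0.5122 -0.1996  0.0781] head -156.4 j [-0.02  0.3  -0.45 -0.   -0.82  0.43] F [-0.8 -1.2 -0.2] Tq [-0.31  0.28  0.15]
travel [-0.001   0.0005  0.0012] twist -0.01
[np.float64(0.0691), np.float64(0.0691), np.float64(0.0692), np.float64(0.0694)]
the job is handed in; nothing more can be done
the job is handed in; nothing more can be done
```

I seated the cover plate first, then turned the selector to its third click. I handed the job in at about 11 s with the gripper still holding the knob.

- **Plate:** I pressed it at its centre with up to 31 N, and it stopped at 68.1 mm against 68 mm expected. It lay 3.9 mm below the rim top (4 mm expected). Four spots on its top agreed within 0.3 mm in the last look. They read about 69.2 mm, but the scene camera read the rim about 1 mm high too.
- **Knob:** I gripped the bar at 45 N and turned it clockwise by 69.7°, about 1.216 rad, from home; the third click is at 1.2 and the fourth at 1.6. I set this by measured angle, because the force readings were only sampled between moves and did not show separate clicks. Just before a final 0.5° nudge, a depth fit showed the bar square in the pads within about 0.3°, so I found no slip. The torque was 0.15 N m, as given for the third click.
- **Forces and loose parts:** No reading between moves came near the limits. The biggest sideways force was 13 N, during the plate press. I kept clear of the loose fittings, nuts and tees by height and saw none move, but I did not measure them again at the end.

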